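# Load the label reel and hold the labeller's tension arm back for threading

### The arm

A 6-joint arm with a two-finger parallel gripper is mounted at the origin on the work surface. World frame = base frame: x ahead of the robot, y to its left, z up, the work surface at z = 0. Lengths are in m, angles in rad, forces in N, time in s.
With the tool pointing down it reaches from about 0.375 to 0.9 m from the base axis. Payload 3.1 kg.
Tool frame: the origin (TCP) lies at the very end of the fingers, on their centre line; the grasp point (between the pads) lies 19 mm behind it; z points along the fingers, y is the direction in which the jaws open and shut (so a half turn about z gives the same grasp; the last joint's range is limited). The gripper opens to 85 mm and grips with 20 to 120 N. Pads are 22 mm wide; open, the fingers measure 114 mm over their backs; the gripper's body (76 mm by 85 mm) begins 54 mm behind the grasp point. The pads swing forward as they close: fully open they stand 13 mm farther back than shut.
Start: joints at [1.125, 0.527, 1.433, -0, 1.181, -0.178], TCP at [0.165, 0.603, 0.231] pointing down, gripper open.
Joint ranges: [-3.08, 3.08], [-0.75, 2.2], [0.22, 2.44], [-1.43, 4.57], [0, 2.65], [-2.85, 2.85]. Speed limits (rad/s): [2.79, 2.79, 3.14, 3.14, 3.14, 3.14].

### API

Orientations are given as a unit quaternion [x, y, z, w].
In Python, from station import manip gives the robot as it stands. The module is installed in compiled form; this text tells all that it offers.
- The arm moves only by the tool send_rows, never from a script. Its argument "commands" is a list of rows, each an object with "delta_pos": the shift along the world's x, y, z in cm, a list of three; "yaw": the turn about the world's z in rad. A call has 1 to 10 rows; each row shifts and turns the pose as measured when the row begins; what a row does not reach is not made up. A row lasts 1/8 s, in which the tool goes at most 62.5 mm and 10.7 degrees, less where a joint would pass 70% of its speed; a pose out of reach is approached as far as the arm can. A call is refused whole if a number of a shift passes 6.25 or a number of a turn 0.188, either way. A call with a gripper value outside its range is refused whole. "grip" is the closure, from -1 (fully open) to 1 (shut), set as the call begins (left out, the last holds). The fingers move at their own pace and stop on an object; "force" is the grip in N (left out, the last holds). Time passes only in rows, so rows that do not move let the fingers close. It gives the time, the measured TCP pose, the force and the opening at its end, in the units of the state.
- manip.sense(): the state, without advancing time (a new reading comes with each control period).
- manip.snapshot(name): name is "scene" or "top"; returns the picture (480x640x3 uint8, blue, green, red); there is no depth.
- manip.get_calibration(name): a dict with "fx", "fy", "cx", "cy" (pixels), "dist_coeffs" ([k1, k2, p1, p2, k3] as OpenCV has them; the pictures are not rectified), "world_to_cam" (4x4, takes a point from world to camera coordinates). Camera axes: x right, y down, z forward; pixel columns grow to the right and rows downward; lengths in m; the calibration is good to about 2 mm. A picture is of the moment at which its call begins. get_calibration takes no time and is no camera call.
- manip.sign_off(): hands the job in, once; it reports no verdict.
The state is a dict: "t": time; "q": joint angles; "qd": joint speeds; "tau": joint torques, N m; "tcp_pos": TCP position; "tool_rot": TCP orientation; "force": force on the tool from outside, world axes, zero at the start; "ft_torque": the same for the moment, N m; "finger_gap": opening from 0.0 (shut) to 1.0 (fully open).
Only numpy, scipy, OpenCV 4.12 (cv2) and the standard library are available. Lean on these libraries where they do the work, as an engineer would, in place of code of your own. Each camera call takes 0.05 s, during which the arm holds its last target. There are 200 camera calls.

### The job

Help me change labels on the bench labeller: fit the reel of green labels over the empty spindle, fully down on its disc, and let go of it. Then, with the gripper, push the sprung tension arm (the one with the orange roller) back past its click, short of its end stop, and finish while still holding it there against its spring, so that I can thread the strip. Leave the red reel, the icing tub and the colour bottle where they are.

Things in the scene. Friction and masses are not known exactly. Their poses are not given: they have to be found in the camera images.
- labeller: Fixed bench labeller: white housing, steel deck 220 (its x) by 380 mm (its y), 70 mm over the bench. Origin: centre of underside; x points away from its front panel, y left seen from the front. On deck at (x, y) mm: spindle (0, 115); arm pivot (60, -110); white idlers (70, 42), (70, -2), 78 mm tall; black drive block (98, -45), 82 tall. Beyond x = 110: peel blade, tub, to 150 over the bench.
- spindle_seat (a point): Point on the spindle's axis at the top face of the supply disc, 85 mm over the bench, where the reel's underside comes to rest. The disc is 110 mm wide and turns with slight friction. The spindle is an upright post 20 mm across that reaches 62 mm above this point; its top 12 mm is a black cone tapering to 10 mm. z up.
- green_reel_mid (a point): Centre of the loose reel of green labels, half-way up on its axis. Ring-shaped reel standing flat on the bench, 62 mm outside diameter, 50 mm tall, through bore 26 mm (3 mm to spare all round on the spindle), about 120 g; green labels outside, green top face. z is its axis.
- red_reel_mid (a point): Centre of the other reel, same shape and size, with red labels; it stays where it stands.
- tension_arm (a joint): Angle, rad. 0: at rest, arm pointing from pivot to labeller -x. Grows as it is pushed back: the roller circles the pivot, level, at 120 mm radius, first towards labeller +y, then also +x. Its spring always pushes it towards 0 (4 N at the roller at rest, 8.5 N at 0.9), 3-4 N more at 0.4-0.55 as the pawl climbs the tooth. Clicks at 0.55, pawl fully dropped from 0.75. Nothing latches. End stop: 1.10.
- tension_roller: Orange roller on the end of the tension arm, upright, 22 mm across, 58 mm tall, free to spin. Origin: centre of the roller, half-way up (115 mm above the bench); z up. It stands on the arm's flat bar, 16 mm wide, top 14 mm above the deck, which runs to the pivot.
- pivot_point (a point): Point on the tension arm's vertical pivot axis, level with the middle of the roller.
- pawl (a joint): Travel of the small red pawl slider beside the brass ratchet plate at the pivot, in m: 0 when it lies in against the plate, about 0.0033 when lifted onto the crest of the click tooth; it drops back to 0 behind it.
- icing_tub: Yellow tub with white lid, 90 mm across, 85 mm tall, loose, to be left alone. Origin: centre of its underside.
- colour_bottle: Small blue food-colour bottle with red cap, 34 mm across, 105 mm tall, loose, to be left alone. Origin: centre of its underside.

How it is judged:
By the outcome, as a careful person would: the job done as asked, in the order asked, and still so for the second after the job is handed in, while the arm keeps its last pose, push and grip.
It also fails if it takes over 51 s, if anything falls off the work surface, if the arm or the gripper's body presses on something with over 40 N, if the wrist force passes 120 N, or if a joint passes its speed limit or range.

## Working session

There is one attempt and no reset: what is moved stays moved. The work goes in short steps, Python scripts to look and compute and a tool call to move; the robot and the scene stay as the last step left them, time stands still between calls to the robot, and variables do not carry over. Pictures are saved under pics/ and viewed, about 8 in all and at most 12, crops included, and the job is handed in when it is done.

Besides the shell and the picture viewer there is one more tool, called after "Request:" by a JSON object that holds its "method" and its "body". send_rows: Moves the arm, as the interface text tells. Its arguments: {"type":"object","properties":{"commands":{"type":"array","items":{"type":"object","properties":{"delta_pos":{"type":"array","items":{"type":"number"}},"yaw":{"type":"number"}}}},"grip":{"type":"number"},"force":{"type":"number"}},"required":["commands"]}

```bash
mkdir -p pics; python3 - <<'E'
from station import manip
import cv2,numpy as np
s=manip.sense(); print(s)
for n in("scene","top"):
    cv2.imwrite(f"pics/{n}0.png",manip.snapshot(n)); c=manip.get_calibration(n)
    W=np.array(c["world_to_cam"]); print(n,c["fx"],c["fy"],c["cx"],c["cy"],c["dist_coeffs"]); print(W.round(3), (-W[:3,:3].T@W[:3,3]).round(3))
E
```

```text
{'t': 0.0, 'q': array([ 1.12548687e+00,  5.28452610e-01,  1.43391024e+00, -9.90460017e-06,
        1.18141871e+00, -1.78504628e-01]), 'qd': array([-0.00112955, -0.00063522,  0.0002532 , -0.00027974, -0.00019944,
       -0.00243893]), 'tau': array([-1.08393604e-03, -4.42358243e+01, -1.78019768e+01, -4.17938008e-04,
        8.26185598e-03, -5.31494976e-06]), 'tcp_pos': array([0.164441  , 0.60222703, 0.23033944]), 'tool_rot': array([ 1.33005140e-01,  9.91114744e-01, -1.04304985e-03, -3.31500440e-04]), 'force': array([ 1.21377526, -0.47442396, -0.84780453]), 'ft_torque': array([ 0.01519335,  0.02060119, -0.00415371]), 'finger_gap': 0.9986466482413165}
scene 509.14211927539196 509.14211927539196 310.19334541131144 234.87385182748437 [0.04950915 0.         0.         0.         0.        ]
[[-0.259  0.966 -0.016  0.222]
 [ 0.566  0.138 -0.813 -0.235]
 [-0.783 -0.22  -0.582  1.634]
 [ 0.     0.     0.     1.   ]] [1.469 0.177 0.764]
top 576.2764092315429 576.2764092315429 315.7428203008373 230.85064719725813 [-0.14615173  0.          0.          0.          0.        ]
[[-0.015 -1.    -0.017 -0.046]
 [-0.989  0.018 -0.147  0.559]
 [ 0.147  0.015 -0.989  1.472]
 [ 0.     0.     0.     1.   ]] [ 0.336 -0.077  1.537]
```

View pics/scene0.png

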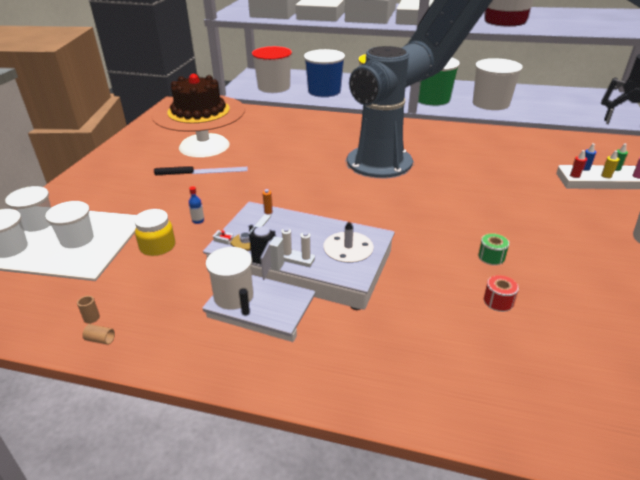

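View pics/top0.png

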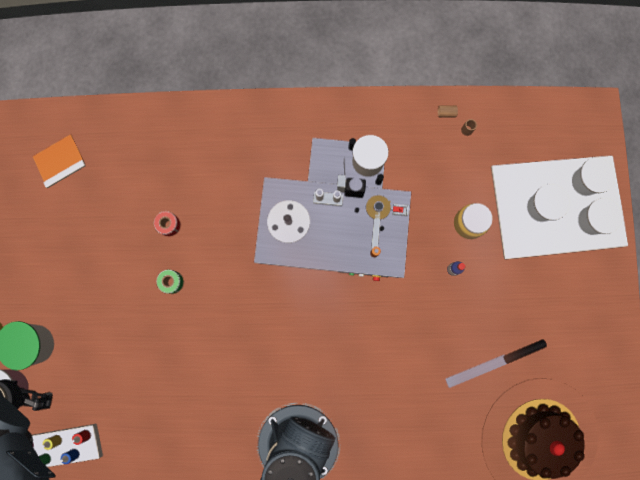

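The scene view shows the green reel at about (494,249), the red reel at (501,292), the spindle at (348,237) and the roller at (267,202). The top view has the green reel at (169,282), red at (166,223), the disc at (288,221), the roller at (376,252), and deck corners near (264,178), (411,190), (405,277) and (255,263).

```bash
cat > h.py <<'E'
import cv2,numpy as np
from station import manip
def cal(n):
    c=manip.get_calibration(n); W=np.array(c["world_to_cam"])
    return np.array([[c["fx"],0,c["cx"]],[0,c["fy"],c["cy"]],[0,0,1.]]),np.array(c["dist_coeffs"],float),W
def ray(n,p):
    K,d,W=cal(n); u=cv2.undistortPoints(np.array([[p]],float),K,d)[0,0]
    R=W[:3,:3]; v=R.T@np.array([*u,1]); return -R.T@W[:3,3],v/np.linalg.norm(v)
def onz(n,p,z):
    o,v=ray(n,p); return o+v*(z-o[2])/v[2]
def tri(ps,pt):
    (a,u),(b,v)=ray("scene",ps),ray("top",pt)
    s=np.linalg.lstsq(np.c_[u,-v],b-a,rcond=None)[0]; p,q=a+s[0]*u,b+s[1]*v
    return (p+q)/2,np.linalg.norm(p-q)*1e3
def proj(n,P):
    K,d,W=cal(n); return cv2.projectPoints(np.array(P,float).reshape(-1,1,3),cv2.Rodrigues(W[:3,:3])[0],W[:3,3],K,d)[0][:,0]
def blob(im,lo,hi,box,b=0):
    x0,y0,x1,y1=box; m=cv2.inRange(cv2.cvtColor(im[y0:y1,x0:x1],cv2.COLOR_BGR2HSV),lo,hi)
    k,l,st,ce=cv2.connectedComponentsWithStats(m); i=1+np.argmax(st[1:,4])
    return ce[i]+[x0,y0],st[i]+np.array([x0,y0,0,0,0])
E
python3 - <<'E'
from h import *
S=cv2.imread("pics/scene0.png");T=cv2.imread("pics/top0.png")
G=((45,80,40),(80,255,255))
print("green",blob(S,*G,(470,225,520,275)),blob(T,*G,(145,260,195,305)))
O=((5,150,80),(14,255,255))
print("roller",blob(S,(3,120,40),(16,255,255),(258,185,276,216)))
D=((0,0,170),(180,40,255))
print("disc",blob(T,(0,0,205),(180,40,255),(260,195,315,250)))
for nm,p in dict(c1=(264,178),c2=(411,190),c3=(405,277),c4=(255,263)).items(): print(nm,onz("top",p,.07).round(4))
print("disc85",onz("top",(288.5,221),.085), "red50",onz("top",(166,222),.05))
a=cv2.resize(S[175:285,205:405],None,fx=4,fy=4,interpolation=cv2.INTER_CUBIC)
b=cv2.resize(T[170:285,250:420],None,fx=4,fy=4,interpolation=cv2.INTER_CUBIC)
cv2.imwrite("pics/cs.png",a);cv2.imwrite("pics/ct.png",b)
g1=cv2.resize(S[225:275,465:525],None,fx=6,fy=6,interpolation=cv2.INTER_CUBIC)
g2=cv2.resize(T[260:305,140:200],None,fx=6,fy=6,interpolation=cv2.INTER_CUBIC)
cv2.imwrite("pics/cg.png",np.vstack([g1,g2]))
E
```

```text
green (array([491.40167364, 255.91213389]), array([482, 248,  20,  16, 239])) (array([167.05555556, 280.54040404]), array([157, 271,  21,  21, 198]))
roller (array([266.97927461, 196.47668394]), array([258, 185,  18,  29, 386]))
disc (array([288.07909091, 221.21727273]), array([ 267,  201,   42,   41, 1100]))
c1 [0.6965 0.0781 0.07  ]
c2 [ 0.6573 -0.3053  0.07  ]
c3 [ 0.4312 -0.281   0.07  ]
c4 [0.4736 0.1016 0.07  ]
disc85 [0.57855798 0.01369417 0.085     ] red50 [0.58784475 0.34202695 0.05      ]
```

View pics/cs.png

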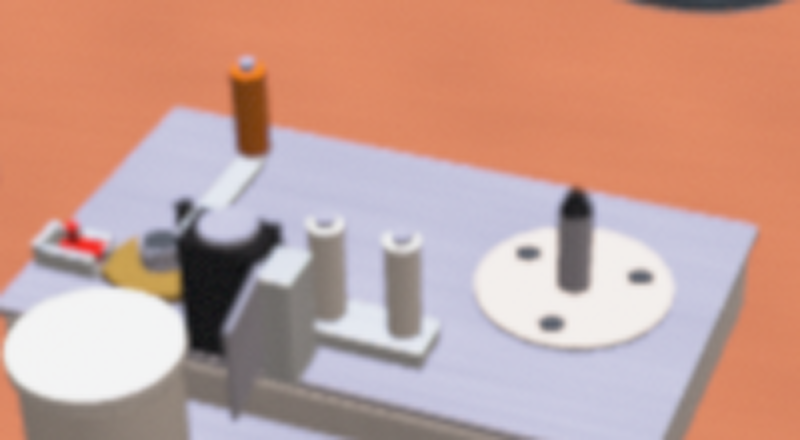

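View pics/ct.png

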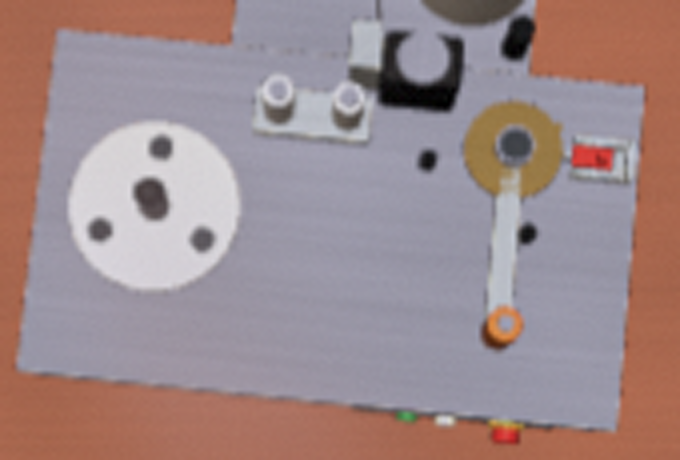

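View pics/cg.png

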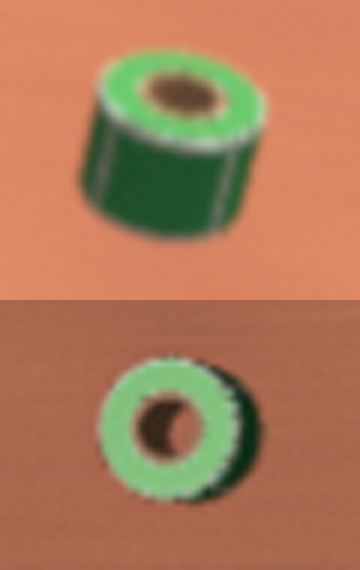

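The crops show:
- **Scene view crop:** cone tip (577,188), disc centre (574,288), roller top (248,66).
- **Top view crop:** tip (148,187), disc centre (154,206), roller top (505,322).
- **Green reel:** top centre at (182,99) in the scene part and (169,128) in the top part.

```bash
python3 - <<'E'
from h import *
S=cv2.imread("pics/scene0.png");T=cv2.imread("pics/top0.png")
f=lambda p,s,o:(np.array(p)+.5)/s-.5+o
cs=lambda p:f(p,4,[205,175]); ct=lambda p:f(p,4,[250,170])
g=lambda p:f(p,6,[465,225]); g2=lambda p:f(p,6,[140,260])
# refined contours of bright-green top face and disc
def ell(im,lo,hi,box):
    x0,y0,x1,y1=box;m=cv2.inRange(cv2.cvtColor(im[y0:y1,x0:x1],cv2.COLOR_BGR2HSV),lo,hi)
    c=max(cv2.findContours(m,0,1)[0],key=cv2.contourArea); e=cv2.fitEllipse(cv2.convexHull(c)); return np.array(e[0])+[x0,y0],np.round(e[1],1)
for n,im,b in(("scene",S,(470,225,520,275)),("top",T,(145,260,195,305))):
    print(n,ell(im,(40,60,130),(80,255,255),b))
es=ell(S,(40,60,130),(80,255,255),(470,225,520,275))[0]; et=ell(T,(40,60,130),(80,255,255),(145,260,195,305))[0]
ds=ell(S,(0,0,205),(30,40,255),(315,225,380,266)); dt=ell(T,(0,0,190),(180,40,255),(262,195,315,250)); print("disc",ds,dt)
p=lambda t,x:print(t,x[0].round(4),"gap",round(x[1],1))
p("reel ell",tri(es,et)); p("reel eye",tri(g((182,99)),g2((169,128))))
p("disc ell",tri(ds[0],dt[0])); p("disc eye",tri(cs((574,288)),ct((154.5,206))))
p("tip",tri(cs((577,188)),ct((148,187)))); p("roller",tri(cs((248,66)),ct((505,322))))
p("pivot",tri(cs((160,240)),ct((514,143))))
for z in(.05,):print("reel z.05",onz("scene",es,z),onz("top",et,z))
print("disc z.085",onz("scene",ds[0],.085),onz("top",dt[0],.085))
# deck corners from top crop, both sides
C=[onz("top",ct(q),.07)[:2] for q in((59,30),(643,86),(617,431),(19,372))]
C=np.array(C); print(C.round(4))
L=np.array([[.11,.19],[.11,-.19],[-.11,-.19],[-.11,.19]])
A,B=L-L.mean(0),C-C.mean(0); th=np.arctan2((A[:,0]*B[:,1]-A[:,1]*B[:,0]).sum(),(A*B).sum()); R=np.array([[np.cos(th),-np.sin(th)],[np.sin(th),np.cos(th)]])
print("yaw",th,"o",C.mean(0)); 
for q in((0,.115),(.06,-.11),(-.06,-.11),(.07,-.002)): print(q,(R@q+C.mean(0)).round(4))
print((L@R.T+C.mean(0)-C).round(4))
E
```

```text
scene (array([495.05337715, 240.73298264]), array([13.6, 26.2]))
top (array([167.66081047, 281.05849457]), array([21.5, 22.6]))
disc (array([348.06221008, 246.71346664]), array([29.1, 48.3])) (array([287.98651314, 220.91624451]), array([41.8, 42.3]))
reel ell [0.4311 0.3333 0.0513] gap 1.3
reel eye [0.4315 0.3332 0.0506] gap 1.4
disc ell [0.579  0.0145 0.0845] gap 1.2
disc eye [0.5784 0.0142 0.0843] gap 0.5
tip [0.579  0.0139 0.1516] gap 0.2
roller [ 0.4928 -0.2018  0.1475] gap 0.2
pivot [ 0.6121 -0.2156  0.1014] gap 1.1
reel z.05 [0.42944317 0.33295316 0.05      ] [0.4311557  0.33434155 0.05      ]
disc z.085 [0.57973708 0.01402264 0.085     ] [0.57879914 0.01500765 0.085     ]
[[ 0.6988  0.0771]
 [ 0.6543 -0.3035]
 [ 0.4303 -0.2781]
 [ 0.4745  0.1032]]
yaw -0.11553030898914228 o [ 0.56448822 -0.10033224]
(0, 0.115) [0.5777 0.0139]
(0.06, -0.11) [ 0.6114 -0.2165]
(-0.06, -0.11) [ 0.4922 -0.2027]
(0.07, -0.002) [ 0.6338 -0.1104]
[[-0.0031 -0.0014]
 [-0.0025  0.0018]
 [ 0.003   0.0017]
 [ 0.0026 -0.0021]]
```

Both views agree to about 1.5 mm: reel top (0.431, 0.333, 0.051), disc top (0.5788, 0.0143, 0.0845), roller (0.4925, -0.202), and labeller yaw -0.116. I'm moving to above the reel now.

Request:
{"method": "send_rows", "body": {"commands": [{"delta_pos": [3.3, -3.4, -0.5]}, {"delta_pos": [3.3, -3.4, -0.5]}, {"delta_pos": [3.3, -3.4, -0.5]}, {"delta_pos": [3.3, -3.4, -0.5]}, {"delta_pos": [3.3, -3.4, -0.5]}, {"delta_pos": [3.3, -3.4, -0.5]}, {"delta_pos": [3.3, -3.4, -0.5]}, {"delta_pos": [3.3, -3.4, -0.5]}, {"delta_pos": [0, 0, 0]}], "grip": -1, "force": 30}}

```text
validation failed for argument at $.co...
```

Request:
{"method": "send_rows", "body": {"commands": [{"delta_pos": [3.3, -3.4, -0.5], "yaw": 0}, {"delta_pos": [3.3, -3.4, -0.5], "yaw": 0}, {"delta_pos": [3.3, -3.4, -0.5], "yaw": 0}, {"delta_pos": [3.3, -3.4, -0.5], "yaw": 0}, {"delta_pos": [3.3, -3.4, -0.5], "yaw": 0}, {"delta_pos": [3.3, -3.4, -0.5], "yaw": 0}, {"delta_pos": [3.3, -3.4, -0.5], "yaw": 0}, {"delta_pos": [3.3, -3.4, -0.5], "yaw": 0}, {"delta_pos": [0, 0, 0], "yaw": 0}], "grip": -1, "force": 30}}

```text
t: 1.23
tcp_pos: [0.4338, 0.321, 0.1861]
tool_rot: [0.131, 0.991, -0.002, -0.002]
force: [-1.0, -0.2, 0.8]
finger_gap: 1.002
```

Request:
{"method": "send_rows", "body": {"commands": [{"delta_pos": [-0.3, 1.2, 0], "yaw": 0}, {"delta_pos": [0, 0, -3], "yaw": 0}, {"delta_pos": [0, 0, -4], "yaw": 0}, {"delta_pos": [0, 0, -4], "yaw": 0}, {"delta_pos": [0, 0, 0], "yaw": 0}]}}

```text
t: 1.85
tcp_pos: [0.4262, 0.341, 0.0747]
tool_rot: [0.128, 0.992, -0.0, -0.001]
force: [-1.0, -0.1, 0.3]
finger_gap: 1.0
```

```bash
python3 - <<'E'
from h import *
a=manip.snapshot("scene")[200:290,455:545];b=manip.snapshot("top")[235:325,120:210]
cv2.imwrite("pics/g1.png",cv2.resize(np.hstack([a,b]),None,fx=4.4,fy=4.4,interpolation=cv2.INTER_CUBIC)); print(manip.sense()["tcp_pos"])
E
```

```text
[0.42890678 0.34189502 0.07751597]
```

View pics/g1.png

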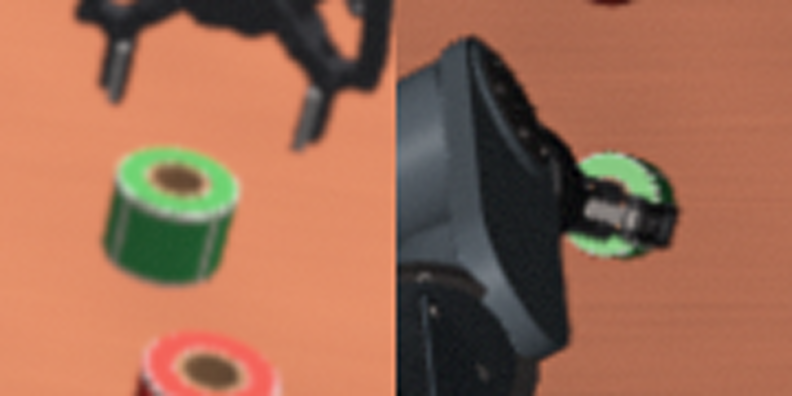

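The gripper is above the green reel, about 8 mm too far along +y; the scene crop shows both fingertips above the reel top. I'll correct that and then read the pose once settled.

Request:
{"method": "send_rows", "body": {"commands": [{"delta_pos": [0.2, -0.8, 0], "yaw": 0}, {"delta_pos": [0, 0, 0], "yaw": 0}, {"delta_pos": [0, 0, 0], "yaw": 0}]}}

```text
t: 2.33
tcp_pos: [0.4331, 0.3353, 0.0819]
tool_rot: [0.128, 0.992, 0.004, 0.005]
force: [0.5, 0.2, 0.1]
finger_gap: 0.999
```

Request:
{"method": "send_rows", "body": {"commands": [{"delta_pos": [0, 0, 0], "yaw": 0}]}}

```text
t: 2.45
tcp_pos: [0.4335, 0.3353, 0.0825]
tool_rot: [0.128, 0.992, 0.005, 0.006]
force: [-0.3, -0.4, 0.5]
finger_gap: 0.998
```

Request:
{"method": "send_rows", "body": {"commands": [{"delta_pos": [0, 0, 0], "yaw": 0}]}}

```text
t: 2.58
tcp_pos: [0.4337, 0.3353, 0.0828]
tool_rot: [0.128, 0.992, 0.005, 0.006]
force: [0.7, 0.3, 0.1]
finger_gap: 1.001
```

Request:
{"method": "send_rows", "body": {"commands": [{"delta_pos": [-0.25, -0.2, -2.5], "yaw": 0}, {"delta_pos": [0, 0, -2.5], "yaw": 0}, {"delta_pos": [0, 0, -1.0], "yaw": 0}, {"delta_pos": [0, 0, 0], "yaw": 0}]}}

```text
t: 3.08
tcp_pos: [0.4323, 0.3337, 0.0221]
tool_rot: [0.128, 0.992, 0.006, 0.007]
force: [1.0, 0.1, -0.2]
finger_gap: 1.002
```

Request:
{"method": "send_rows", "body": {"commands": [{"delta_pos": [-0.1, 0, -1.0], "yaw": 0}, {"delta_pos": [0, 0, 0], "yaw": 0}]}}

```text
t: 3.32
tcp_pos: [0.432, 0.3341, 0.0126]
tool_rot: [0.128, 0.992, 0.006, 0.008]
force: [-0.6, -0.5, -0.9]
finger_gap: 0.998
```

Request:
{"method": "send_rows", "body": {"commands": [{"delta_pos": [0, 0, 0], "yaw": 0}, {"delta_pos": [0, 0, 0], "yaw": 0}, {"delta_pos": [0, 0, 0], "yaw": 0}, {"delta_pos": [0, 0, 0], "yaw": 0}], "grip": 1, "force": 30}}

```text
t: 3.82
tcp_pos: [0.4324, 0.3344, 0.0137]
tool_rot: [0.128, 0.992, 0.007, 0.009]
force: [0.4, -1.5, -1.1]
finger_gap: 0.708
```

Request:
{"method": "send_rows", "body": {"commands": [{"delta_pos": [0, 0, 2.0], "yaw": 0}, {"delta_pos": [0, 0, 4], "yaw": 0}, {"delta_pos": [0, 0, 4], "yaw": 0}, {"delta_pos": [0, 0, 4], "yaw": 0}, {"delta_pos": [0, 0, 3], "yaw": 0}]}}

```text
t: 4.45
tcp_pos: [0.4291, 0.3326, 0.1848]
tool_rot: [0.128, 0.992, 0.004, 0.005]
force: [0.3, -0.1, -1.6]
finger_gap: 0.707
```

```bash
python3 - <<'E'
from h import *
s=manip.sense(); print(s["tcp_pos"],s["tool_rot"],s["finger_gap"],s["force"],s["q"])
E
```

```text
[0.42907867 0.33259479 0.18481635] [0.12817911 0.99173161 0.00390819 0.00482146] 0.7065878528557779 [ 0.28136526 -0.14586883 -1.6397797 ] [ 4.52790942e-01  4.75274372e-01  1.69627785e+00  1.51268368e-03
  9.57689727e-01 -8.61797737e-01]
```

Request:
{"method": "send_rows", "body": {"commands": [{"delta_pos": [1.8, -3.8, 0.4], "yaw": 0}, {"delta_pos": [1.8, -3.8, 0.4], "yaw": 0}, {"delta_pos": [1.8, -3.8, 0.3], "yaw": 0}, {"delta_pos": [1.8, -3.8, 0.1], "yaw": 0}, {"delta_pos": [1.8, -3.8, 0], "yaw": 0}, {"delta_pos": [1.8, -3.8, 0], "yaw": 0}, {"delta_pos": [1.8, -3.8, 0], "yaw": 0}, {"delta_pos": [0.9, -1.9, 0], "yaw": 0}, {"delta_pos": [0, 0, 0], "yaw": 0}]}}

```text
t: 5.58
tcp_pos: [0.566, 0.0402, 0.1996]
tool_rot: [0.127, 0.992, 0.006, 0.007]
force: [-0.0, -0.2, -1.4]
finger_gap: 0.707
```

Request:
{"method": "send_rows", "body": {"commands": [{"delta_pos": [0, 0, 0], "yaw": 0}]}}

```text
t: 5.7
tcp_pos: [0.5649, 0.0413, 0.1993]
tool_rot: [0.127, 0.992, 0.006, 0.006]
force: [-0.2, -0.4, -1.1]
finger_gap: 0.705
```

Request:
{"method": "send_rows", "body": {"commands": [{"delta_pos": [0.7, -1.35, 0], "yaw": 0}, {"delta_pos": [0.7, -1.35, 0], "yaw": 0}, {"delta_pos": [0, 0, 0], "yaw": 0}]}}

```text
t: 6.08
tcp_pos: [0.579, 0.0153, 0.1994]
tool_rot: [0.125, 0.992, 0.007, 0.006]
force: [0.5, -0.4, -1.1]
finger_gap: 0.703
```

```bash
python3 - <<'E'
from h import *
S=manip.snapshot("scene");T=manip.snapshot("top");s=manip.sense();print(s["tcp_pos"],s["tool_rot"])
cv2.imwrite("pics/s2.png",S);cv2.imwrite("pics/t2.png",T)
a=S[170:280,295:405];b=T[165:275,235:345]
cv2.imwrite("pics/g2.png",cv2.resize(np.hstack([a,b]),None,fx=3.6,fy=3.6,interpolation=cv2.INTER_CUBIC))
E
```

```text
[0.57803461 0.0160989  0.19920341] [0.12439724 0.99219644 0.00679832 0.00503407]
```

View pics/g2.png

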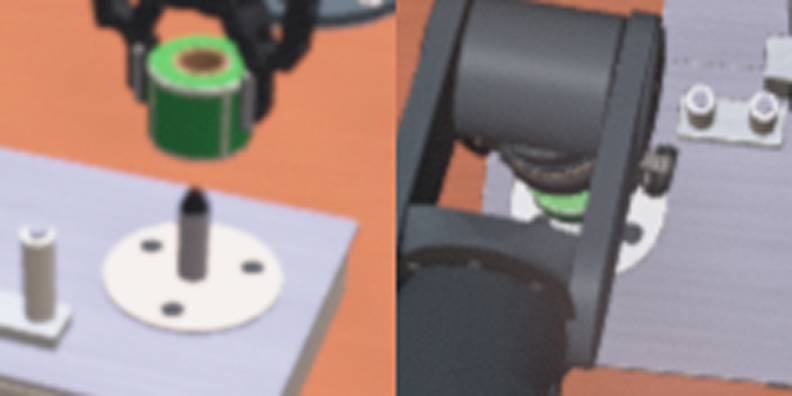

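The reel hangs level above the spindle, with its bore at (203,61) and the cone tip at (195,188) in the crop. The arm hides most of it in the top view. I'll cast rays from the scene view.

```bash
python3 - <<'E'
from h import *
S=cv2.imread("pics/s2.png")
x0,y0,x1,y1=325,170,375,225
h=cv2.cvtColor(S[y0:y1,x0:x1],cv2.COLOR_BGR2HSV)
m=cv2.inRange(h,(40,60,120),(80,255,255))
c,hi=cv2.findContours(m,cv2.RETR_CCOMP,1)
for i,k in enumerate(c):
    if len(k)>8: e=cv2.fitEllipse(cv2.convexHull(k)); print(hi[0][i][3],np.array(e[0])+[x0,y0],np.round(e[1],1),cv2.boundingRect(k)); q=np.array(e[0])+[x0,y0]; print([onz("scene",q,z).round(4) for z in(.232,.2355,.239)])
# full reel silhouette edges per row
m2=cv2.inRange(h,(40,60,25),(85,255,255))
for r in range(0,m2.shape[0],4):
    w=np.where(m2[r])[0]
    if len(w): print(r+y0,w.min()+x0,w.max()+x0)
P=[.5785,.0143]
print("pred axis",proj("scene",[[*P,z] for z in(.085,.147,.1855,.2355)]).round(1))
print("tip now eye", (195+.5)/3.6-.5+295,(188+.5)/3.6-.5+170, "bore eye",(203+.5)/3.6-.5+295,(61+.5)/3.6-.5+170)
E
```

```text
-1 [349.56456757 186.70462799] [14.7 26.5] (11, 10, 27, 15)
[array([0.5698, 0.011 , 0.232 ]), array([0.5757, 0.0121, 0.2355]), array([0.5816, 0.0132, 0.239 ])]
0 [350.64146614 186.59785843] [ 9.9 17.1] (17, 12, 18, 10)
[array([0.5689, 0.0131, 0.232 ]), array([0.5748, 0.0142, 0.2355]), array([0.5807, 0.0153, 0.239 ])]
182 337 361
186 336 362
190 339 362
194 338 349
198 338 361
202 338 361
206 337 363
210 339 362
pred axis [[348.3 246.4]
 [349.1 223.3]
 [349.6 208.1]
 [350.3 187.5]]
tip now eye 348.80555555555554 221.86111111111111 bore eye 351.02777777777777 186.58333333333334
```

The reel is aligned within 1–2 mm, and both the bore and the tip sit about 1 px above their predicted positions. I'm descending in small steps and watching the force.

Request:
{"method": "send_rows", "body": {"commands": [{"delta_pos": [0.15, -0.15, -1.5], "yaw": 0}, {"delta_pos": [0, 0, -1.5], "yaw": 0}, {"delta_pos": [0, 0, -0.5], "yaw": 0}]}}

```text
t: 6.55
tcp_pos: [0.5787, 0.0152, 0.1616]
tool_rot: [0.124, 0.992, 0.007, 0.004]
force: [-0.8, -0.6, -2.3]
finger_gap: 0.706
```

Request:
{"method": "send_rows", "body": {"commands": [{"delta_pos": [0, 0, 0], "yaw": 0}]}}

```text
t: 6.68
tcp_pos: [0.5782, 0.0154, 0.1606]
tool_rot: [0.124, 0.992, 0.007, 0.003]
force: [0.2, -0.2, -1.9]
finger_gap: 0.707
```

Request:
{"method": "send_rows", "body": {"commands": [{"delta_pos": [0.12, -0.08, -0.6], "yaw": 0}, {"delta_pos": [0.05, -0.03, -0.6], "yaw": 0}, {"delta_pos": [0.02, 0, -0.6], "yaw": 0}]}}

```text
t: 7.05
tcp_pos: [0.581, 0.0142, 0.1423]
tool_rot: [0.124, 0.992, 0.007, 0.005]
force: [0.3, -0.1, -2.4]
finger_gap: 0.707
```

Request:
{"method": "send_rows", "body": {"commands": [{"delta_pos": [-0.1, 0, -1.0], "yaw": 0}, {"delta_pos": [0, 0, -1.0], "yaw": 0}, {"delta_pos": [0, 0, -1.0], "yaw": 0}]}}

```text
t: 7.42
tcp_pos: [0.5801, 0.0141, 0.1106]
tool_rot: [0.124, 0.992, 0.007, 0.005]
force: [0.8, 0.3, -1.3]
finger_gap: 0.705
```

Reel underside is about 12 mm above the disc.

Request:
{"method": "send_rows", "body": {"commands": [{"delta_pos": [0, 0, -0.5], "yaw": 0}, {"delta_pos": [0, 0, -0.5], "yaw": 0}]}}

```text
t: 7.68
tcp_pos: [0.5798, 0.0142, 0.0991]
tool_rot: [0.124, 0.992, 0.007, 0.004]
force: [0.4, 0.5, -2.3]
finger_gap: 0.705
```

Request:
{"method": "send_rows", "body": {"commands": [{"delta_pos": [0, 0, -0.25], "yaw": 0}, {"delta_pos": [0, 0, -0.15], "yaw": 0}]}}

```text
t: 7.92
tcp_pos: [0.5796, 0.0143, 0.0983]
tool_rot: [0.123, 0.992, 0.007, 0.004]
force: [-3.3, 0.6, 8.5]
finger_gap: 0.703
```

It is seated, with 8.5 N up at the expected height. Releasing.

Request:
{"method": "send_rows", "body": {"commands": [{"delta_pos": [0, 0, 0], "yaw": 0}, {"delta_pos": [0, 0, 0], "yaw": 0}, {"delta_pos": [0, 0, 0], "yaw": 0}, {"delta_pos": [0, 0, 0], "yaw": 0}], "grip": -1}}

```text
t: 8.43
tcp_pos: [0.5807, 0.0141, 0.0991]
tool_rot: [0.124, 0.992, 0.007, 0.006]
force: [0.5, -0.2, -0.6]
finger_gap: 1.001
```

Request:
{"method": "send_rows", "body": {"commands": [{"delta_pos": [0, 0, 1.0], "yaw": 0}, {"delta_pos": [0, 0, 2.5], "yaw": 0}, {"delta_pos": [0, 0, 4], "yaw": 0}, {"delta_pos": [0, 0, 4], "yaw": 0}]}}

```text
t: 8.93
tcp_pos: [0.578, 0.0144, 0.2148]
tool_rot: [0.124, 0.992, 0.007, 0.002]
force: [1.1, -0.8, -0.5]
finger_gap: 1.001
```

Request:
{"method": "send_rows", "body": {"commands": [{"delta_pos": [-1.7, -4.2, 0], "yaw": 0.03}, {"delta_pos": [-1.7, -4.2, 0], "yaw": 0.03}, {"delta_pos": [-1.7, -4.2, 0], "yaw": 0.03}, {"delta_pos": [-1.7, -4.2, 0], "yaw": 0.03}, {"delta_pos": [-1.2, -3.2, 0], "yaw": 0.01}, {"delta_pos": [0, 0, 0], "yaw": 0}, {"delta_pos": [0, 0, 0], "yaw": 0}]}}

```text
t: 9.8
tcp_pos: [0.4995, -0.1912, 0.2245]
tool_rot: [0.056, 0.998, 0.005, 0.01]
force: [0.1, 0.7, -0.5]
finger_gap: 1.005
```

```bash
python3 - <<'E'
from h import *
S=manip.snapshot("scene");T=manip.snapshot("top");s=manip.sense();print(s["tcp_pos"],s["tool_rot"],s["q"])
cv2.imwrite("pics/s3.png",S);cv2.imwrite("pics/t3.png",T)
a=S[150:290,205:405];b=T[170:310,230:430]
cv2.imwrite("pics/g3.png",cv2.resize(np.vstack([a,b]),None,fx=2.1,fy=2.1,interpolation=cv2.INTER_CUBIC))
print("pred top centre",proj("scene",[[.579,.0143,.135]]),proj("top",[[.579,.0143,.135]]))
E
```

```text
[ 0.499826  -0.1907488  0.2243597] [0.05486101 0.99843139 0.00511766 0.00994172] [-0.58428364  0.4096828   1.6772718   0.02185235  1.04274756 -2.05619433]
pred top centre [[348.8868022 228.0105853]] [[286.95905101 217.52275277]]
```

View pics/g3.png

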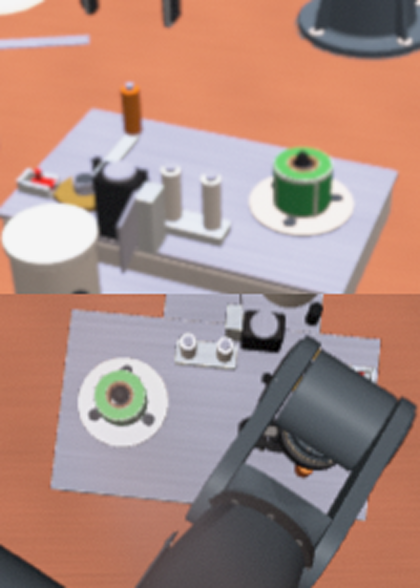

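The reel sits flat on the disc with the cone standing out of its bore, at (302,161) in the crop; that matches the prediction, and the gripper is clear of it. The roller is next: correct xy, then descend around it.

Request:
{"method": "send_rows", "body": {"commands": [{"delta_pos": [-0.7, -1.1, -1.0], "yaw": 0}, {"delta_pos": [0, 0, -3.0], "yaw": 0}, {"delta_pos": [0, 0, -2.0], "yaw": 0}, {"delta_pos": [0, 0, 0], "yaw": 0}]}}

```text
t: 10.4
tcp_pos: [0.4923, -0.2003, 0.1616]
tool_rot: [0.052, 0.999, 0.005, 0.01]
force: [-0.8, 0.5, -0.4]
finger_gap: 0.995
```

Request:
{"method": "send_rows", "body": {"commands": [{"delta_pos": [0, 0, 0], "yaw": 0}]}}

```text
t: 10.52
tcp_pos: [0.4924, -0.2004, 0.1617]
tool_rot: [0.052, 0.999, 0.005, 0.01]
force: [-0.1, -0.1, -0.1]
finger_gap: 1.003
```

Request:
{"method": "send_rows", "body": {"commands": [{"delta_pos": [0, -0.15, -2.5], "yaw": 0}, {"delta_pos": [0, 0, -2.5], "yaw": 0}, {"delta_pos": [0, 0, -0.8], "yaw": 0}, {"delta_pos": [0, 0, 0], "yaw": 0}]}}

```text
t: 11.02
tcp_pos: [0.4952, -0.2036, 0.1061]
tool_rot: [0.051, 0.999, 0.003, 0.013]
force: [0.9, -0.1, 0.8]
finger_gap: 1.002
```

Request:
{"method": "send_rows", "body": {"commands": [{"delta_pos": [0, 0, 0], "yaw": 0}, {"delta_pos": [0, 0, 0], "yaw": 0}, {"delta_pos": [0, 0, 0], "yaw": 0}, {"delta_pos": [0, 0, 0], "yaw": 0}, {"delta_pos": [0, 0, 0], "yaw": 0}], "grip": 1, "force": 30}}

```text
t: 11.65
tcp_pos: [0.4968, -0.203, 0.109]
tool_rot: [0.051, 0.999, 0.002, 0.016]
force: [-0.7, 0.3, -1.8]
finger_gap: 0.25
```

The roller is gripped (opening 0.25, about 22 mm). I'll push it along its arc.

Request:
{"method": "send_rows", "body": {"commands": [{"delta_pos": [0.15, 1.18, -0.1], "yaw": -0.1}, {"delta_pos": [0.25, 1.16, -0.1], "yaw": -0.1}, {"delta_pos": [0.4, 1.12, -0.1], "yaw": -0.1}, {"delta_pos": [0.5, 1.07, -0.1], "yaw": -0.1}]}}

```text
t: 12.15
tcp_pos: [0.5087, -0.1643, 0.1086]
tool_rot: [0.252, 0.967, -0.008, 0.016]
force: [-4.8, -5.0, 7.2]
finger_gap: 0.244
```

Request:
{"method": "send_rows", "body": {"commands": [{"delta_pos": [0.5, 1.1, 0], "yaw": -0.09}, {"delta_pos": [0.6, 1.1, 0], "yaw": -0.1}, {"delta_pos": [0.7, 1.05, 0], "yaw": -0.1}]}}

```text
t: 12.52
tcp_pos: [0.5261, -0.1395, 0.109]
tool_rot: [0.391, 0.92, -0.017, 0.015]
force: [-2.0, -8.5, -2.6]
finger_gap: 0.242
```

Request:
{"method": "send_rows", "body": {"commands": [{"delta_pos": [0.85, 0.95, 0], "yaw": -0.07}, {"delta_pos": [0.95, 0.9, 0], "yaw": -0.08}, {"delta_pos": [1.0, 0.75, 0], "yaw": -0.08}]}}

```text
t: 12.9
tcp_pos: [0.5511, -0.1192, 0.1089]
tool_rot: [0.497, 0.868, -0.024, 0.012]
force: [-5.3, -6.7, 1.9]
finger_gap: 0.248
```

```bash
python3 - <<'E'
from h import *
S=manip.snapshot("scene");T=manip.snapshot("top");s=manip.sense();print(s["tcp_pos"],s["tool_rot"],s["force"],s["finger_gap"],s["q"])
a=S[150:290,205:405];b=T[170:310,230:430]
cv2.imwrite("pics/s4.png",S);cv2.imwrite("pics/t4.png",T)
cv2.imwrite("pics/g4.png",cv2.resize(np.vstack([a,b]),None,fx=2.1,fy=2.1,interpolation=cv2.INTER_CUBIC))
E
```

```text
[ 0.5516535  -0.11889301  0.10883356] [ 0.49545331  0.86822037 -0.02407806  0.01181756] [-5.0851117  -7.73497435  1.96067504] 0.24194589934015065 [-0.38304401  0.61608992  1.69757789 -0.07017062  0.81222612 -0.86883653]
```

View pics/g4.png

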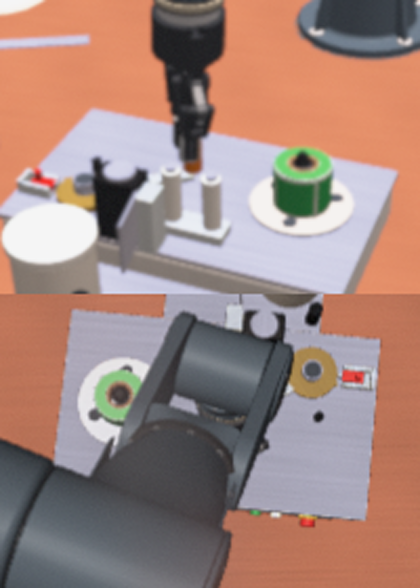

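The reel is still on the disc, and the gripper holds the roller at about θ = 0.90. The spring reaction along the tangent is about 8.4 N, against 8.5 N expected at 0.9. I'll check that the hold is stable and the other objects are untouched, then hand in.

```bash
python3 - <<'E'
from h import *
for i in range(8): S=manip.snapshot("scene")
T=manip.snapshot("top")
for n,a,b,bx in(("s",cv2.imread("pics/scene0.png"),S,dict(red=(480,270,525,315),tub=(130,205,180,255),bottle=(183,183,208,228))),("t",cv2.imread("pics/top0.png"),T,dict(red=(145,205,185,240),tub=(450,198,498,243),bottle=(440,255,470,280),pawl=(390,203,411,218)))):
    for k,(x0,y0,x1,y1) in bx.items(): print(n,k,cv2.absdiff(a[y0:y1,x0:x1],b[y0:y1,x0:x1]).mean().round(2))
s=manip.sense();d=s["tcp_pos"][:2]-[.612,-.216]
th=3.026-np.arctan2(d[1],d[0]); print(s["t"],s["tcp_pos"],s["force"],"theta",th)
if .82<th<1.0: manip.sign_off(); print("signed")
E
```

```text
s red 5.09
s tub 5.02
s bottle 5.57
t red 12.9
t tub 14.47
t bottle 12.76
t pawl 16.38
13.45 [ 0.5506685  -0.11943945  0.10887182] [-5.52977822 -5.93667266  2.70649571] theta 0.8893308261950597
the job is handed in; nothing more can be done
signed
```

The green reel is on the spindle, fully down on its disc and released. The tension arm is pushed back past its click, short of the end stop, and the gripper is still holding it. I handed the job in at 13.5 s, well under the 51 s limit.

- **Reel:** it seated at the expected height with about 8.5 N of upward contact before I released it. Both camera views afterwards show it flat on the disc, with the cone standing out of the bore.
- **Tension arm:** I gripped the roller and moved it along its arc to about 0.89 rad. That is past the 0.75 full pawl drop and short of the 1.10 stop. The last spring force read about 8 N, where 8.5 N is expected at 0.9. The angle comes from the gripper's position, good to about 0.03 rad, and it held nearly steady over half a second (0.90 to 0.89).
- **Red reel, tub and bottle:** I never went near them. My before-and-after picture comparison was inconclusive: the differences were similar on every patch (about 5 in the scene view, 13–16 in the top view), which looks like a general brightness or noise change. I did not confirm separately that they stayed put.
- **Pawl:** I only saw it in the low-resolution top view, where it looked dropped in against the plate; I did not measure it.

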